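# Return three taper plug gauges to their own ring gauges

## Task

After the hardness check the three steel taper plug gauges were put back into the wrong ring gauges: put each plug into the ring of its own size, parking one in the empty biggest ring on the way. Keep the plugs upright and let each settle loosely in its taper under its own weight: no pressing home and no dropping, or it wedges. Leave the rings where they lie, flat on the mat, and do not disturb the paste tin and the loupe among them.

Things in the scene. Friction and masses are not known exactly. Their poses are not given: they have to be found in the camera images.
- plug_s: smallest of three loose steel taper plug gauges, 0.22 kg: bright taper widening upward from 15.8 to 26.6 mm diameter over 37 mm, collar 34 mm diameter (39 to 47 mm above the foot), dark knurled round handle 18 mm diameter (47 to 102 mm). Origin: centre of the foot, z up the axis. Nested in its own ring the foot is 5 mm above the ring's underside. Starts loose in too big a ring, foot on the mat
- plug_m: middle of three loose steel taper plug gauges, 0.31 kg: bright taper widening upward from 20.8 to 31.6 mm diameter over 37 mm, collar 39 mm diameter (39 to 47 mm above the foot), dark knurled round handle 20 mm diameter (47 to 102 mm). Origin: centre of the foot, z up the axis. Nested in its own ring the foot is 5 mm above the ring's underside. Starts 17 mm too high in too small a ring
- plug_l: largest of three loose steel taper plug gauges, 0.42 kg: bright taper widening upward from 25.8 to 36.6 mm diameter over 37 mm, collar 44 mm diameter (39 to 47 mm above the foot), dark knurled round handle 22 mm diameter (47 to 102 mm). Origin: centre of the foot, z up the axis. Nested in its own ring the foot is 5 mm above the ring's underside. Starts 17 mm too high in too small a ring
- ring_s: steel taper ring gauge, a thick ring of 58 mm outside diameter and 40 mm height lying flat on the 5 mm rubber bench mat, loose but heavy (0.7 kg); its through bore tapers from 26 mm at the top face to 14.3 mm at the bottom. It belongs to the smallest plug. Origin: centre of its underside, 5 mm above the work surface; z up, the mouth is at z = 40 mm
- ring_m: steel taper ring gauge, a thick ring of 66 mm outside diameter and 40 mm height lying flat on the 5 mm rubber bench mat, loose but heavy (0.9 kg); its through bore tapers from 31 mm at the top face to 19.3 mm at the bottom. It belongs to the middle plug. Origin: centre of its underside, 5 mm above the work surface; z up, the mouth is at z = 40 mm
- ring_l: steel taper ring gauge, a thick ring of 74 mm outside diameter and 40 mm height lying flat on the 5 mm rubber bench mat, loose but heavy (1.15 kg); its through bore tapers from 36 mm at the top face to 24.3 mm at the bottom. It belongs to the largest plug. Origin: centre of its underside, 5 mm above the work surface; z up, the mouth is at z = 40 mm
- ring_xl: steel taper ring gauge, a thick ring of 82 mm outside diameter and 40 mm height lying flat on the 5 mm rubber bench mat, loose but heavy (1.4 kg); its through bore tapers from 41 mm at the top face to 29.3 mm at the bottom. The biggest of the four rings; its own plug is away, so it is empty. Origin: centre of its underside, 5 mm above the work surface; z up, the mouth is at z = 40 mm
- paste_tin: bystander: round tin of polishing paste with a yellow lid, 60 mm diameter, 24 mm high; origin: centre of its underside
- loupe: bystander: small black stand loupe, 39 mm diameter, 24 mm high; origin: centre of its underside
- bench_mat: dark grey rubber bench mat under the gauges, 260 x 470 x 5 mm, fixed; origin: centre of its underside, on the work surface

How it is judged:
By the outcome, as a careful person would: the job done as asked, in the order asked, and still so for the second after the job is handed in, with the robot touching nothing.
It also fails if it takes over 109 s, if anything falls off the work surface, if the arm or the gripper's body presses on something with over 40 N, if the wrist force passes 120 N, or if a joint passes its speed limit or range.

## Robot

A 6-joint arm with a two-finger parallel gripper is mounted at the origin on a cart in front of the work surface, level with it; the furniture and walls round the work are solid. World frame = base frame: x ahead of the robot, y to its left, z up, the work surface at z = 0. Lengths are in m, angles in rad, forces in N, time in s.
With the tool pointing down it reaches from about 0.425 to 0.95 m from the base axis. Payload 3.5 kg.
Tool frame: the origin (TCP) lies at the very end of the fingers, on their centre line; the grasp point (between the pads) lies ctrl.tcp_to_grasp behind it (ctrl.tcp_to_grasp is the distance from the TCP to the grasp point, in m); z points along the fingers, y is the line along which they close (so a half turn about z gives the same grasp; the last joint's range is limited). The gripper opens to 85 mm and grips with 20 to 120 N. Pads are 22 mm wide; open, the fingers measure 114 mm over their backs; the gripper's body (76 mm by 85 mm) begins 54 mm behind the grasp point. The pads swing forward as they close: fully open they stand 13 mm farther back than shut.
Start: joints at [-1.27, 0.286, 1.577, -0, 1.279, -0.15], TCP at [0.294, -0.608, 0.231] pointing down, gripper open.
Joint ranges: [-2.77, 2.77], [-0.9, 2.22], [0.21, 2.48], [-1.53, 4.67], [0.24, 2.81], [-2.84, 2.84]. Speed limits (rad/s): [2.79, 2.79, 3.14, 3.14, 3.14, 3.14].

## Interface

Orientations are given as a unit quaternion [x, y, z, w].
In Python, from plant import ctrl gives the robot as it stands.
- The arm moves only by the shell command python3 -m inch 'ROWS' [FORCE]. ROWS is JSON, a list of rows, each an object with "slide": the shift along the tool's x, y, z in cm, a list of three; "turn": the turn about the tool's z in rad; "grip": the finger opening in cm, from 0 to 8.54. A call has 1 to 20 rows; each row is the pose to reach, as a shift and turn from the pose commanded when the call began, along the tool's axes at that moment; what a row does not reach only later rows make up. A row lasts 1/10 s, in which the tool goes at most 50 mm and 8.59 degrees, less where a joint would pass 70% of its speed; a pose out of reach is approached as far as the arm can. A call with a gripper value outside its range is refused whole. The fingers move at their own pace and stop on an object; FORCE is the grip in N (left out, the last holds). Time passes only in rows, so rows that repeat a pose let the fingers close. It gives the time, the measured TCP pose, the force, the opening and the grip force at its end, in the units of the state.
- ctrl.get_state(): the state, without advancing time (a new reading comes with each control period).
- ctrl.read_camera(name): name is "scene" or "top" or "wrist"; returns (picture, depth): 480x640x3 uint8, red, green, blue; 480x640 float32, m along the optical axis (not along the pixel's ray), 0 where there is no reading.
- ctrl.camera_info(name): a dict with "K" (3x3 intrinsics, pixels), "camera_from_world" (4x4, takes a point from world to camera coordinates); the wrist camera has in their place "T_tool_cam" (4x4, takes a point from camera to tool coordinates, whose origin is the TCP and whose axes are the flange's). Camera axes: x right, y down, z forward; pixel columns grow to the right and rows downward; lengths in m; the calibration is good to about 2 mm. The wrist camera is an equidistant fisheye: a pixel r from the principal point sees the ray r / f radians off the axis. A picture is of the moment at which its call begins: read the wrist's pose just before it. camera_info takes no time and is no camera call.
- ctrl.sign_off(): hands the job in; it is judged then, once.
The state is a dict: "time": time; "qpos": joint angles; "dq": joint speeds; "joint_efforts": joint torques, N m; "eef_pos": TCP position; "tcp_rot": TCP orientation; "contact_force": force on the tool from outside, world axes, zero at the start; "wrist_torque": the same for the moment, N m; "opening": opening from 0.0 (shut) to 1.0 (fully open); "finger_force": force on a finger pad.
Only numpy, scipy, OpenCV 4.12 (cv2) and the standard library are available. Lean on these libraries where they do the work, as an engineer would, in place of code of your own. Each camera call takes 0.05 s, during which the arm holds its last target. There are 200 camera calls.

## Working session

There is one attempt and no reset: what is moved stays moved. The work goes in short steps, Python scripts to look and compute and a shell command to move; the robot and the scene stay as the last step left them, time stands still between calls to the robot, and variables do not carry over. Pictures are saved under pics/ and viewed, at most 14 in all, crops included, and the job is handed in when it is done.

```bash
mkdir -p pics; ls
python3 - <<'E'
from plant import ctrl
import cv2,numpy as np
s=ctrl.get_state();print({k:np.round(v,4) for k,v in s.items()},ctrl.tcp_to_grasp)
for n in("top","scene"):
    p,d=ctrl.read_camera(n);cv2.imwrite(f"pics/{n}0.png",p[:,:,::-1]);np.save(f"pics/{n}0.npy",d)
    i=ctrl.camera_info(n);print(n,np.round(i["K"],1),np.round(i["camera_from_world"],3))
print(ctrl.camera_info("wrist"))
E
```

```text
pics
{'time': np.float64(0.0), 'qpos': array([-1.27  ,  0.2872,  1.5782, -0.    ,  1.2786, -0.15  ]), 'dq': array([-0.0006,  0.0006, -0.0003,  0.0007, -0.002 , -0.0002]), 'joint_efforts': array([-2.00000e-04, -4.05980e+01, -2.92627e+01, -1.00000e-04,
        5.80000e-03,  0.00000e+00]), 'eef_pos': array([ 0.2939, -0.6069,  0.2299]), 'tcp_rot': array([ 9.747e-01,  2.235e-01, -1.000e-04, -1.200e-03]), 'contact_force': array([ 0.0871,  0.49  , -0.228 ]), 'wrist_torque': array([ 0.0203, -0.0377, -0.0007]), 'finger_force': np.float64(0.0), 'opening': np.float64(1.0045)} 0.0187
top [[552.6   0.  315. ]
 [  0.  552.6 243.2]
 [  0.    0.    1. ]] [[-0.029 -1.     0.007 -0.024]
 [-0.996  0.028 -0.086  0.565]
 [ 0.086 -0.009 -0.996  0.858]
 [ 0.     0.     0.     1.   ]]
scene [[533.6   0.  310.6]
 [  0.  533.6 240.5]
 [  0.    0.    1. ]] [[-0.474 -0.88   0.019  0.227]
 [-0.522  0.264 -0.811  0.344]
 [ 0.709 -0.395 -0.584  0.456]
 [ 0.     0.     0.     1.   ]]
{'K': array([[371.64829954,   0.        , 320.89373204],
       [  0.        , 371.64829954, 238.30558325],
       [  0.        ,   0.        ,   1.        ]]), 'T_tool_cam': array([[ 1.19876643e-03, -9.66161670e-01, -2.57934470e-01,
         6.51386822e-02],
       [ 9.99999270e-01,  1.11927633e-03,  4.55013503e-04,
         4.00183617e-04],
       [-1.50916659e-04, -2.57934828e-01,  9.66162306e-01,
        -1.42651510e-01],
       [ 0.00000000e+00,  0.00000000e+00,  0.00000000e+00,
         1.00000000e+00]])}
```

View pics/top0.png

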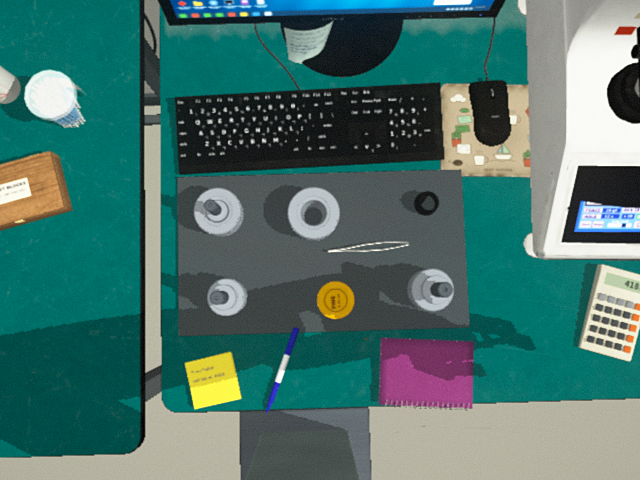

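View pics/scene0.png

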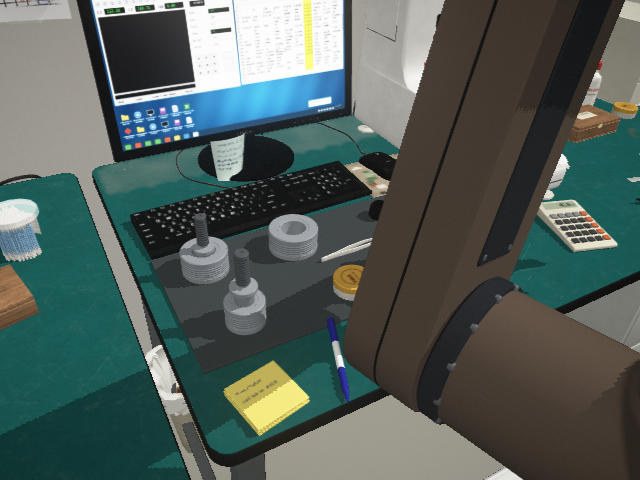

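Top view: four rings at pixels (218,212) with the low plug (s in ring_l), (314,213) empty xl, (227,297) smallest with m, and (432,290) with l. Scene view shows the left ones upright, with the arm hiding the right. The mat corners, loupe (427,203) and tin (335,300) are clear.

```bash
cat > h.py <<'E'
import numpy as np,cv2
from scipy.optimize import least_squares
from plant import ctrl
def cloud(n,d):
    i=ctrl.camera_info(n);K=i["K"];T=np.linalg.inv(i["camera_from_world"])
    v,u=np.mgrid[:480,:640]
    P=np.stack([(u-K[0,2])/K[0,0]*d,(v-K[1,2])/K[1,1]*d,d],-1)
    W=P@T[:3,:3].T+T[:3,3]; W[d==0]=np.nan; return W
def rayz(n,u,v,z):
    i=ctrl.camera_info(n);K=i["K"];T=np.linalg.inv(i["camera_from_world"])
    r=T[:3,:3]@[(u-K[0,2])/K[0,0],(v-K[1,2])/K[1,1],1];c=T[:3,3]
    return c+r*(z-c[2])/r[2]
def circ(p,r=None):
    c0=p.mean(0)
    f=least_squares(lambda q:np.hypot(*(p-q[:2]).T)-(r or q[2]),[*c0,.03],loss='soft_l1',f_scale=.001)
    return f.x
E
python3 - <<'E'
from h import *
d=np.load("pics/top0.npy");W=cloud("top",d)
print("mat z",np.nanmedian(W[255:270,280:310,2]))
for n,(u,v),R in(("l",(218,212),37),("xl",(314,213),41),("s",(227,297),29),("m",(432,290),33)):
    sub=np.zeros((480,640),bool);sub[v-36:v+37,u-36:u+37]=1
    m=(sub&(W[...,2]>.038)&(W[...,2]<.052)).astype(np.uint8)
    c=max(cv2.findContours(m,cv2.RETR_EXTERNAL,cv2.CHAIN_APPROX_NONE)[0],key=cv2.contourArea)[:,0]
    p=np.array([rayz("top",*q,.045)[:2] for q in c]);f=circ(p)
    hm=sub&(W[...,2]>.09);k=W[hm]
    if len(k):
        zt=np.percentile(k[:,2],90);tm=hm&(W[...,2]>zt-.008);vv,uu=np.nonzero(tm)
        e,r=cv2.minEnclosingCircle(np.c_[uu,vv].astype(np.float32))
        h=rayz("top",*e,zt);print(" handle",h,r/552*.75,"zt",zt)
    print(n,f,"ztop",np.nanmedian(W[m>0][:,2]),"R exp",R, np.hypot(*f[:2]))
for n,(u,v),z in(("tin",(335,300),.029),("loupe",(427,203),.029)):print(n,rayz("top",u,v,z))
E
```

```text
mat z 0.00497361174108879
 handle [0.6171142  0.11166521 0.10783382] 0.008512340162111364 zt 0.10783381867429968
l [0.61755044 0.11213145 0.03633935] ztop 0.044398834280447996 R exp 37 0.6276479937716789
xl [ 0.61044812 -0.03815313  0.04020059] ztop 0.04434040799230354 R exp 41 0.6116392498378808
 handle [0.48336529 0.1005723  0.1272464 ] 0.009908282238504162 zt 0.1272463978834131
s [0.48305193 0.10062313 0.02835826] ztop 0.044281649909213516 R exp 29 0.49342089720625415
 handle [ 0.48509993 -0.21813422  0.12771093] 0.010999683452689129 zt 0.12771092590440453
m [ 0.48519693 -0.21862837  0.03244483] ztop 0.04463941538446381 R exp 33 0.5321789399583335
tin [ 0.47320769 -0.06950309  0.029     ]
loupe [ 0.6233427  -0.22176769  0.029     ]
```

```bash
cat >> h.py <<'E'
def go(x,y,z,yaw=0.):
    s=ctrl.get_state();from scipy.spatial.transform import Rotation as Ro
    R=Ro.from_quat(s["tcp_rot"]).as_matrix()
    d=R.T@(np.array([x,y,z])-s["eef_pos"])*100
    print("slide",np.round(d,2),"turn",round(np.arctan2(R[1,0],R[0,0])-yaw,3),"pos",np.round(s["eef_pos"],4),"t",s["time"])
def wrist(name):
    s=ctrl.get_state();p,d=ctrl.read_camera("wrist");cv2.imwrite(name,p[:,:,::-1])
    from scipy.spatial.transform import Rotation as Ro
    T=np.eye(4);T[:3,:3]=Ro.from_quat(s["tcp_rot"]).as_matrix();T[:3,3]=s["eef_pos"]
    i=ctrl.camera_info("wrist");K=i["K"];T=T@i["T_tool_cam"]
    v,u=np.mgrid[:480,:640];x=(u-K[0,2])/K[0,0];y=(v-K[1,2])/K[1,1];r=np.hypot(x,y)+1e-9
    ray=np.stack([np.sin(r)*x/r,np.sin(r)*y/r,np.cos(r)],-1)
    W=(ray/ray[...,2:]*d[...,None])@T[:3,:3].T+T[:3,3];W[d==0]=np.nan
    return p,W,ray@T[:3,:3].T,T[:3,3]
def toplane(ray,c,uv,z):
    r=np.array([ray[v,u] for u,v in uv]);return (c+r*((z-c[2])/r[:,2:]))[:,:2]
def wring(W,ray,c,guess,R,ztop=.045):
    # outer circle of a ring's top face
    m=((np.hypot(W[...,0]-guess[0],W[...,1]-guess[1])<R+.012)&(abs(W[...,2]-ztop)<.005)).astype(np.uint8)
    k=max(cv2.findContours(m,cv2.RETR_EXTERNAL,cv2.CHAIN_APPROX_NONE)[0],key=cv2.contourArea)[:,0]
    p=toplane(ray,c,k,ztop);rad=np.hypot(*(p-guess).T);p=p[rad>R-.006]
    return circ(p,R)[:2],circ(p),len(p),np.nanmedian(W[m>0][:,2])
def whandle(W,ray,c,guess,zt):
    m=((np.hypot(W[...,0]-guess[0],W[...,1]-guess[1])<.025)&(abs(W[...,2]-zt)<.004)).astype(np.uint8)
    k=max(cv2.findContours(m,cv2.RETR_EXTERNAL,cv2.CHAIN_APPROX_NONE)[0],key=cv2.contourArea)[:,0]
    p=toplane(ray,c,k,zt);return circ(p),len(p)
E
python3 -c "from h import *;go(.485,-.218,.20)"
python3 -m inch '[{"slide":[34.1,-26.7,3.0],"turn":0.451,"grip":8.5},{"slide":[34.1,-26.7,3.0],"turn":0.451,"grip":8.5},{"slide":[34.1,-26.7,3.0],"turn":0.451,"grip":8.5},{"slide":[34.1,-26.7,3.0],"turn":0.451,"grip":8.5},{"slide":[34.1,-26.7,3.0],"turn":0.451,"grip":8.5},{"slide":[34.1,-26.7,3.0],"turn":0.451,"grip":8.5},{"slide":[34.1,-26.7,3.0],"turn":0.451,"grip":8.5},{"slide":[34.1,-26.7,3.0],"turn":0.451,"grip":8.5},{"slide":[34.1,-26.7,3.0],"turn":0.451,"grip":8.5},{"slide":[34.1,-26.7,3.0],"turn":0.451,"grip":8.5},{"slide":[34.1,-26.7,3.0],"turn":0.451,"grip":8.5},{"slide":[34.1,-26.7,3.0],"turn":0.451,"grip":8.5}]'
python3 - <<'E'
from h import *
p,W,ray,c=wrist("pics/w1.png")
go(.485,-.218,.13)
g=np.array([.485,-.218])
print(wring(W,ray,c,g,.033));print(whandle(W,ray,c,g,.129))
print(np.nanpercentile(W[...,2],[1,50,99]))
E
```

```text
slide [ 34.14 -26.68   3.07] turn 0.451 pos [ 0.2939 -0.607   0.2301] t 0.1
time: 1.3
eef_pos: [0.4844, -0.2194, 0.2012]
tcp_rot: [1.0, -0.0, -0.0, 0.0]
contact_force: [-0.9, -0.6, -0.4]
opening: 0.995
finger_force: 0.0
slide [ 0.07 -0.18  7.13] turn -0.002 pos [ 0.4843 -0.2198  0.2013] t 1.35
(array([ 0.48650006, -0.21940493]), array([ 0.48677964, -0.21945061,  0.03223176]), 228, np.float64(0.04449731624729941))
(array([ 0.4869644 , -0.21953424,  0.01029081]), 107)
[-0.75066083  0.00577114  0.3042872 ]
```

View pics/w1.png

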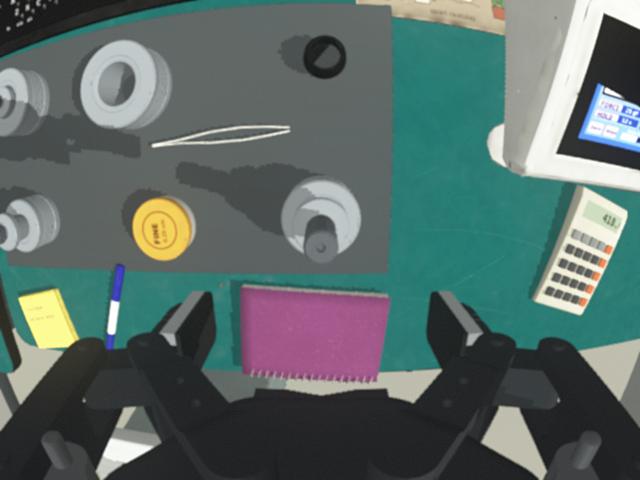

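The wrist view shows plug_l's handle at (320,245) in its ring at (320,218), agreeing with the top view to 1.5 mm. Descend and grip.

```bash
python3 -m inch '[{"slide":[0.15,-0.05,4],"turn":0,"grip":8.5},{"slide":[0.15,-0.05,8],"turn":0,"grip":8.5},{"slide":[0.15,-0.05,11.4],"turn":0,"grip":5},{"slide":[0.15,-0.05,11.4],"turn":0,"grip":3},{"slide":[0.15,-0.05,11.4],"turn":0,"grip":2.4},{"slide":[0.15,-0.05,11.4],"turn":0,"grip":2.4},{"slide":[0.15,-0.05,11.4],"turn":0,"grip":2.0},{"slide":[0.15,-0.05,11.4],"turn":0,"grip":1.6},{"slide":[0.15,-0.05,11.4],"turn":0,"grip":1.6},{"slide":[0.15,-0.05,11.4],"turn":0,"grip":1.6}]' 40
python3 - <<'E'
from h import *
import time
go(.486,-.219,.087)
s=ctrl.get_state();print(s["contact_force"],s["wrist_torque"],s["finger_force"],s["opening"]*8.54)
E
```

```text
time: 2.35
eef_pos: [0.4879, -0.2193, 0.0903]
tcp_rot: [1.0, 0.0, 0.002, 0.002]
contact_force: [-0.7, 0.5, 6.5]
opening: 0.25
finger_force: 39.3
slide [-0.19 -0.04  0.33] turn 0.0 pos [ 0.4879 -0.2193  0.0903] t 2.35
[-0.70348228  0.50035641  6.54799722] [-0.05576916  0.17572762 -0.02846247] 39.29205000400543 2.138207041303296
```

```bash
python3 -m inch '[{"slide":[0,0,-0.3],"turn":0,"grip":1.6},{"slide":[0,0,-0.6],"turn":0,"grip":1.6},{"slide":[0,0,-0.9],"turn":0,"grip":1.6},{"slide":[0,0,-1.2],"turn":0,"grip":1.6}]' 50
python3 - <<'E'
from h import *
p,W,ray,c=wrist("pics/w2.png")
s=ctrl.get_state();print(s["contact_force"],s["opening"]*8.54,s["eef_pos"],s["time"])
g=np.array([.486,-.219]);print(wring(W,ray,c,g,.033))
E
```

```text
time: 2.75
eef_pos: [0.4862, -0.2181, 0.0994]
tcp_rot: [1.0, -0.0, 0.0, -0.0]
contact_force: [1.4, -1.1, -3.0]
opening: 0.244
finger_force: 49.0
[ 1.51453824 -0.98941682 -3.56295236] 2.064627769671862 [ 0.48621344 -0.21808475  0.09984423] 2.8
(array([ 0.48607054, -0.21940028]), array([ 0.48682698, -0.21942847,  0.0322057 ]), 261, np.float64(0.044563715585102595))
```

View pics/w2.png

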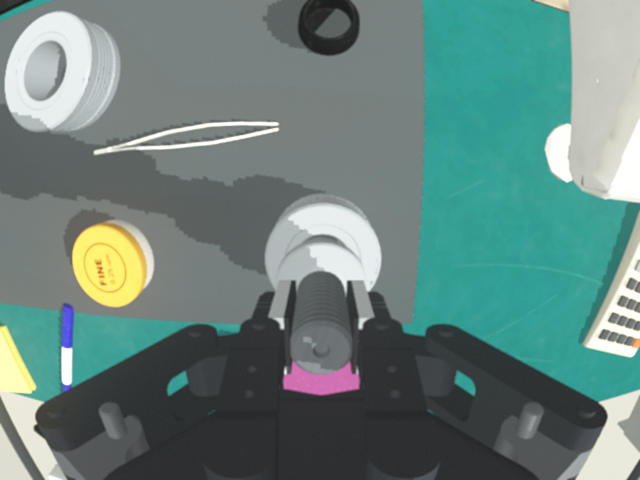

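plug_l is clear (force −3.6 N ≈ its weight), upright between the pads at (321,330), and the ring stayed at (322,255). Lift and carry to above ring_xl at (60,72).

```bash
python3 -m inch '[{"slide":[0,0,-2],"turn":0,"grip":1.6},{"slide":[0,0,-5],"turn":0,"grip":1.6},{"slide":[0.6,-1,-6],"turn":0,"grip":1.6},{"slide":[2.5,-3.6,-6],"turn":0,"grip":1.6},{"slide":[5,-7.2,-6],"turn":0,"grip":1.6},{"slide":[7.5,-10.8,-6],"turn":0,"grip":1.6},{"slide":[9.9,-14.4,-6],"turn":0,"grip":1.6},{"slide":[11.7,-17,-6],"turn":0,"grip":1.6},{"slide":[12.4,-18,-6],"turn":0,"grip":1.6},{"slide":[12.4,-18,-6],"turn":0,"grip":1.6},{"slide":[12.4,-18,-6],"turn":0,"grip":1.6}]'
cat >> h.py <<'E'
def look(name,g,R):
    p,W,ray,c=wrist(name);s=ctrl.get_state();e=s["eef_pos"]
    if R: print("ring",wring(W,ray,c,np.array(g),R))
    m=(np.hypot(W[...,0]-e[0],W[...,1]-e[1])<.014)&(W[...,2]>e[2]+.033)&(W[...,2]<e[2]+.048)
    if m.sum()>20:
        z=W[...,2][m];zt=np.percentile(z,80);m2=(m&(abs(W[...,2]-zt)<.0025)).astype(np.uint8)
        k=max(cv2.findContours(m2,0,1)[0],key=cv2.contourArea)[:,0]
        q=toplane(ray,c,k,zt);f=circ(q);print("handle top",f,zt,"rel TCP",f[:2]-e[:2],"foot rel",zt-.102-e[2],len(q))
    print("tcp",e,"F",s["contact_force"],"op",s["opening"]*8.54,"t",s["time"])
E
python3 -c "
from h import *
look('pics/w3.png',(.610,-.038),.041)"
```

```text
time: 3.9
eef_pos: [0.6091, -0.0382, 0.1582]
tcp_rot: [1.0, 0.0, -0.002, 0.0]
contact_force: [0.3, 0.1, -4.1]
opening: 0.239
finger_force: 49.6
ring (array([ 0.6115431 , -0.03836019]), array([ 0.61221446, -0.03837892,  0.04026943]), 248, np.float64(0.04441094436778617))
handle top [ 0.60853228 -0.03881072  0.0113939 ] 0.19531521679664648 rel TCP [-6.27932845e-04  1.56785991e-06] foot rel -0.06514350557323585 334
tcp [ 0.60916021 -0.03881229  0.15845872] F [ 0.46624225 -0.75384622 -4.13787738] op 2.0783666281339253 t 3.95
```

View pics/w3.png

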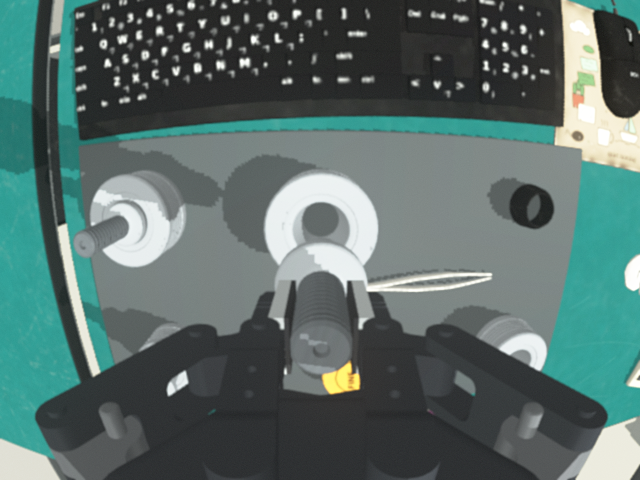

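Ring_xl is at (321,225) straight ahead of the held plug, nothing near. Descend to just above rest.

```bash
python3 -m inch '[{"slide":[0.22,0,0],"turn":0,"grip":1.6},{"slide":[0.22,0,2.5],"turn":0,"grip":1.6},{"slide":[0.22,0,4.5],"turn":0,"grip":1.6},{"slide":[0.22,0,6],"turn":0,"grip":1.6},{"slide":[0.22,0,7],"turn":0,"grip":1.6},{"slide":[0.22,0,7.7],"turn":0,"grip":1.6},{"slide":[0.22,0,8.1],"turn":0,"grip":1.6},{"slide":[0.22,0,8.3],"turn":0,"grip":1.6},{"slide":[0.22,0,8.3],"turn":0,"grip":1.6}]'
python3 -m inch '[{"slide":[0,0,0.05],"turn":0,"grip":1.6},{"slide":[0,0,0.1],"turn":0,"grip":1.6},{"slide":[0,0,0.15],"turn":0,"grip":1.6},{"slide":[0,0,0.15],"turn":0,"grip":1.6}]'
python3 -c "
from h import *
look('pics/w4.png',(.611,-.038),.041)"
```

```text
time: 4.85
eef_pos: [0.6128, -0.0382, 0.0767]
tcp_rot: [1.0, -0.0, 0.0, 0.0]
contact_force: [-0.4, 0.3, -2.7]
opening: 0.244
finger_force: 49.6
time: 5.25
eef_pos: [0.6125, -0.0381, 0.0749]
tcp_rot: [1.0, -0.0, 0.0, 0.0]
contact_force: [0.5, 0.9, -4.6]
opening: 0.246
finger_force: 49.6
ring (array([ 0.6117988 , -0.03833456]), array([ 0.61282863, -0.03834468,  0.04004201]), 328, np.float64(0.04445013608557066))
handle top [ 0.61193645 -0.03841371  0.01142779] 0.11205844426461428 rel TCP [-0.00054547 -0.00027245] foot rel -0.06486020117573851 309
tcp [ 0.61248192 -0.03814126  0.07491865] F [ 0.14660198  0.30944915 -3.675694  ] op 2.0935272616391742 t 5.3
```

```bash
python3 -m inch '[{"slide":[0,0,0.1],"turn":0,"grip":1.6},{"slide":[0,0,0.2],"turn":0,"grip":1.6},{"slide":[0,0,0.25],"turn":0,"grip":1.6},{"slide":[0,0,0.25],"turn":0,"grip":1.6}]'
python3 -m inch '[{"slide":[0,0,0.05],"turn":0,"grip":1.6},{"slide":[0,0,0.05],"turn":0,"grip":1.6}]'
python3 -m inch '[{"slide":[0,0,0.05],"turn":0,"grip":1.6},{"slide":[0,0,0.05],"turn":0,"grip":1.6}]'
```

```text
time: 5.7
eef_pos: [0.6123, -0.0382, 0.0721]
tcp_rot: [1.0, -0.0, -0.0, -0.0]
contact_force: [0.3, 0.5, -4.3]
opening: 0.245
finger_force: 49.6
time: 5.9
eef_pos: [0.6124, -0.0382, 0.0718]
tcp_rot: [1.0, -0.0, -0.0, -0.0]
contact_force: [-0.8, 0.7, -4.5]
opening: 0.247
finger_force: 49.6
time: 6.1
eef_pos: [0.6124, -0.0381, 0.0713]
tcp_rot: [1.0, -0.0, -0.0, -0.0]
contact_force: [-0.5, -0.5, -3.9]
opening: 0.241
finger_force: 49.6
```

```bash
python3 -m inch '[{"slide":[0,0,0.05],"turn":0,"grip":1.6},{"slide":[0,0,0.05],"turn":0,"grip":1.6}]'
python3 -m inch '[{"slide":[0,0,0.05],"turn":0,"grip":1.6},{"slide":[0,0,0.05],"turn":0,"grip":1.6}]'
python3 -m inch '[{"slide":[0,0,0.05],"turn":0,"grip":1.6},{"slide":[0,0,0.05],"turn":0,"grip":1.6}]'
```

```text
time: 6.3
eef_pos: [0.6125, -0.0382, 0.0709]
tcp_rot: [1.0, -0.0, 0.0, 0.0]
contact_force: [0.6, 0.1, -4.2]
opening: 0.242
finger_force: 49.6
time: 6.5
eef_pos: [0.6127, -0.0382, 0.0707]
tcp_rot: [1.0, -0.0, 0.0, 0.0]
contact_force: [0.7, 0.3, -2.4]
opening: 0.241
finger_force: 49.7
time: 6.7
eef_pos: [0.6128, -0.0382, 0.0705]
tcp_rot: [1.0, -0.0, 0.0, 0.0]
contact_force: [-0.3, 0.1, 0.2]
opening: 0.245
finger_force: 49.9
```

```bash
python3 -m inch '[{"slide":[0,0,0],"turn":0,"grip":1.9},{"slide":[0,0,0],"turn":0,"grip":2.3},{"slide":[0,0,0],"turn":0,"grip":2.6},{"slide":[0,0,0],"turn":0,"grip":3.5},{"slide":[0,0,0],"turn":0,"grip":5},{"slide":[0,0,0],"turn":0,"grip":6},{"slide":[0,0,-1],"turn":0,"grip":6},{"slide":[0,0,-4],"turn":0,"grip":6},{"slide":[0,0,-8],"turn":0,"grip":7},{"slide":[-0.5,-0.5,-12],"turn":0,"grip":7},{"slide":[-2.5,-2.7,-13],"turn":0,"grip":7},{"slide":[-5,-5.4,-13],"turn":0,"grip":7},{"slide":[-7.5,-8.1,-13],"turn":0,"grip":7},{"slide":[-10,-10.8,-13],"turn":0,"grip":7},{"slide":[-12,-13,-13],"turn":0,"grip":7},{"slide":[-12.9,-13.9,-13],"turn":0,"grip":7},{"slide":[-12.9,-13.9,-13],"turn":0,"grip":7},{"slide":[-12.9,-13.9,-13],"turn":0,"grip":7}]' 20
python3 - <<'E'
from h import *
p,W,ray,c=wrist("pics/w5.png")
g=np.array([.4835,.1005])
go(.4835,.1005,.09)
print(wring(W,ray,c,g,.029));print(whandle(W,ray,c,g,.129))
E
```

```text
time: 8.5
eef_pos: [0.4843, 0.1004, 0.2005]
tcp_rot: [1.0, -0.0, 0.001, 0.0]
contact_force: [-0.0, -0.1, -0.4]
opening: 0.817
finger_force: 0.0
slide [-0.11 -0.04 11.03] turn -0.001 pos [0.4845 0.1001 0.2003] t 8.55
(array([0.48439908, 0.10109144]), array([0.48473797, 0.10112532, 0.02811135]), 203, np.float64(0.04448780747040326))
(array([0.48490642, 0.1012104 , 0.00922619]), 95)
```

View pics/w5.png

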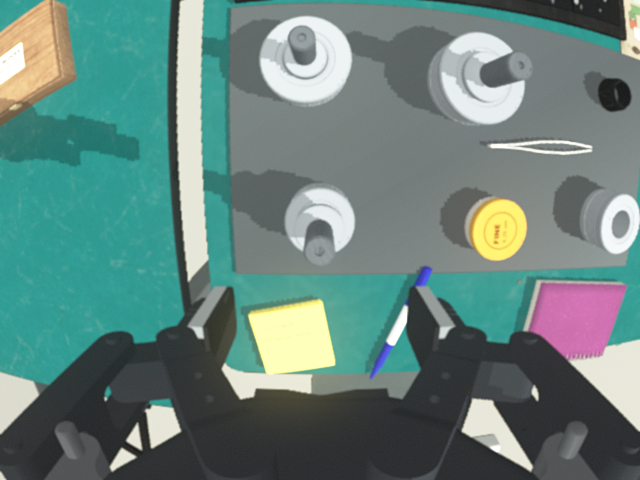

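plug_l stands upright in xl (480,75); plug_m's handle is at (320,245). Grip it.

```bash
python3 -m inch '[{"slide":[0,-0.08,4],"turn":0,"grip":7},{"slide":[0,-0.08,8],"turn":0,"grip":7},{"slide":[0,-0.08,10.5],"turn":0,"grip":5},{"slide":[0,-0.08,11],"turn":0,"grip":3},{"slide":[0,-0.08,11],"turn":0,"grip":2.2},{"slide":[0,-0.08,11],"turn":0,"grip":2.2},{"slide":[0,-0.08,11],"turn":0,"grip":1.9},{"slide":[0,-0.08,11],"turn":0,"grip":1.5},{"slide":[0,-0.08,11],"turn":0,"grip":1.5}]' 30
python3 -m inch '[{"slide":[0,0,-0.2],"turn":0,"grip":1.4},{"slide":[0,0,-0.5],"turn":0,"grip":1.4},{"slide":[0,0,-0.8],"turn":0,"grip":1.4},{"slide":[0,0,-1.2],"turn":0,"grip":1.4},{"slide":[0,0,-1.2],"turn":0,"grip":1.4}]' 45
python3 -c "
from h import *
look('pics/w6.png',(.4843,.101),.029)"
```

```text
time: 9.45
eef_pos: [0.4853, 0.1016, 0.092]
tcp_rot: [1.0, -0.0, 0.002, 0.0]
contact_force: [-0.0, -0.5, 6.0]
opening: 0.224
finger_force: 29.7
time: 9.95
eef_pos: [0.483, 0.1017, 0.102]
tcp_rot: [1.0, -0.0, -0.001, -0.0]
contact_force: [1.2, 0.5, -2.4]
opening: 0.222
finger_force: 43.9
ring (array([0.4841338, 0.101248 ]), array([0.48500585, 0.10125774, 0.02811495]), 226, np.float64(0.044555243902968195))
handle top [ 0.48470517 -0.08231432  0.19391847] 0.13950052421585085 rel TCP [ 0.0017181  -0.18402173] foot rel -0.06424890891550196 111
tcp [0.48298707 0.10170741 0.10174943] F [ 1.06792517 -1.08463617 -2.91113049] op 1.88157131049718 t 10.0
```

```bash
python3 -m inch '[{"slide":[0,0,-2.5],"turn":0,"grip":1.4},{"slide":[0,0,-5.5],"turn":0,"grip":1.4},{"slide":[0,2,-5.5],"turn":0,"grip":1.4},{"slide":[0,6,-5.5],"turn":0,"grip":1.4},{"slide":[0,10.5,-5.5],"turn":0,"grip":1.4},{"slide":[0,15,-5.5],"turn":0,"grip":1.4},{"slide":[0,19.5,-5.5],"turn":0,"grip":1.4},{"slide":[0.2,24,-5.5],"turn":0,"grip":1.4},{"slide":[0.2,28,-5.5],"turn":0,"grip":1.4},{"slide":[0.2,31,-5.5],"turn":0,"grip":1.4},{"slide":[0.2,32.1,-5.5],"turn":0,"grip":1.4},{"slide":[0.2,32.1,-5.5],"turn":0,"grip":1.4},{"slide":[0.2,32.1,-5.5],"turn":0,"grip":1.4}]'
python3 - <<'E'
import re
t=open('h.py').read();t=t.replace("f=circ(q);print","q=q[np.hypot(*(q-np.median(q,0)).T)<.014];f=circ(q);print");open('h.py','w').write(t)
from h import *
look('pics/w7.png',(.486,-.2193),.033)
E
```

```text
time: 11.3
eef_pos: [0.4847, -0.2179, 0.1559]
tcp_rot: [1.0, -0.0, -0.001, -0.001]
contact_force: [0.4, 0.2, -3.3]
opening: 0.217
finger_force: 44.7
ring (array([ 0.48586254, -0.2195276 ]), array([ 0.48654069, -0.21954031,  0.03223696]), 206, np.float64(0.04448809894888556))
handle top [ -0.61705457 131.53632743 131.74917089] 0.19350285019404131 rel TCP [ -1.10195734 131.75399171] foot rel -0.06460888149594131 116
tcp [ 0.48490278 -0.21766428  0.15611173] F [ 0.89681347 -0.56564114 -3.3422146 ] op 1.8750015693122009 t 11.35
```

View pics/w7.png

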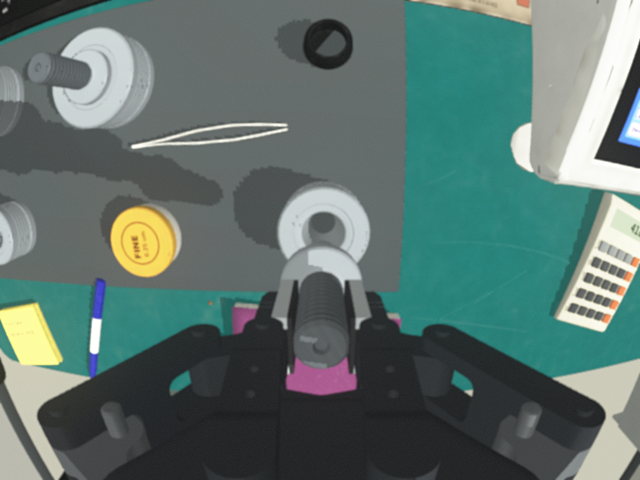

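```bash
cat >> h.py <<'E'
def pix(u,v,dz=.0374):
    from scipy.spatial.transform import Rotation as Ro
    i=ctrl.camera_info("wrist");K=i["K"];T=i["T_tool_cam"];x=(u-K[0,2])/K[0,0];y=(v-K[1,2])/K[1,1];r=np.hypot(x,y)
    d=T[:3,:3]@[np.sin(r)*x/r,np.sin(r)*y/r,np.cos(r)];c=T[:3,3]
    return c+d*((-dz-c[2])/d[2])
def blob(name):
    # bright-ish knurled handle-top disc: outline between the pads
    g=cv2.cvtColor(cv2.imread(name),cv2.COLOR_BGR2GRAY)[300:390,280:365]
    c=cv2.HoughCircles(cv2.GaussianBlur(g,(5,5),1),cv2.HOUGH_GRADIENT,1,30,param1=80,param2=12,minRadius=17,maxRadius=34)
    return None if c is None else c[0,:3]+[280,300,0]
E
python3 - <<'E'
from h import *
for n in ("w3","w4","w6","w7"):
    b=blob(f"pics/{n}.png");print(n,b,[np.round(pix(*q[:2])*1000,1) for q in b] if b is not None else 0)
E
```

```text
w3 [[321.5        341.5         32.20000076]
 [328.5        380.5         24.10000038]] [array([  2.4,   0.6, -37.4]), array([-13.6,   3.1, -37.4])]
w4 [[320.5 341.5  31. ]] [array([  2.4,   0.3, -37.4])]
w6 [[320.5        340.5         27.70000076]] [array([  2.8,   0.3, -37.4])]
w7 [[325.5        345.5         22.10000038]] [array([  0.9,   1.9, -37.4])]
```

The held plug's top disc sits at about (321,344), i.e. 1.5 mm ahead of the TCP; ring_m is at (324,228). The plug is 1.7 mm off in y only.

```bash
python3 -m inch '[{"slide":[0,0.17,0],"turn":0,"grip":1.4},{"slide":[0,0.17,2.5],"turn":0,"grip":1.4},{"slide":[0,0.17,4.5],"turn":0,"grip":1.4},{"slide":[0,0.17,6],"turn":0,"grip":1.4},{"slide":[0,0.17,6.8],"turn":0,"grip":1.4},{"slide":[0,0.17,7.3],"turn":0,"grip":1.4},{"slide":[0,0.17,7.5],"turn":0,"grip":1.4},{"slide":[0,0.17,7.5],"turn":0,"grip":1.4}]'
python3 -m inch '[{"slide":[0,0,0.1],"turn":0,"grip":1.4},{"slide":[0,0,0.2],"turn":0,"grip":1.4},{"slide":[0,0,0.2],"turn":0,"grip":1.4}]'
python3 -c "
from h import *
look('pics/w8.png',(.486,-.2193),.033)"
```

```text
time: 12.15
eef_pos: [0.4861, -0.2205, 0.0823]
tcp_rot: [1.0, -0.0, 0.001, -0.001]
contact_force: [2.0, 4.4, -3.4]
opening: 0.215
finger_force: 44.9
time: 12.45
eef_pos: [0.4864, -0.2209, 0.0807]
tcp_rot: [1.0, -0.0, 0.001, -0.0]
contact_force: [3.1, 3.5, -2.5]
opening: 0.223
finger_force: 45.0
ring (array([ 0.48581772, -0.22012082]), array([ 0.48684543, -0.22011376,  0.03209156]), 249, np.float64(0.04462093956381058))
handle top [  0.5838342  139.64550947 139.85676388] 0.11832352280478073 rel TCP [9.74276060e-02 1.39866473e+02] foot rel -0.06437954965798177 116
tcp [ 0.48640659 -0.22096317  0.08070307] F [ 2.97092602  3.60469503 -2.19108302] op 1.8576181287748552 t 12.5
```

```bash
python3 -m inch '[{"slide":[0,-0.08,-0.1],"turn":0,"grip":1.4},{"slide":[0,-0.14,-0.1],"turn":0,"grip":1.4},{"slide":[0,-0.14,-0.1],"turn":0,"grip":1.4}]'
python3 -c "
from h import *
look('pics/w9.png',(.486,-.2193),.033)"
```

```text
time: 12.8
eef_pos: [0.4857, -0.2201, 0.0814]
tcp_rot: [1.0, -0.0, 0.0, 0.001]
contact_force: [1.3, 2.9, -1.6]
opening: 0.225
finger_force: 45.0
ring (array([ 0.48584046, -0.22008064]), array([ 0.48685993, -0.22007961,  0.03208607]), 252, np.float64(0.0445427993938185))
handle top [6.35324507e-02 9.86649053e+01 9.88760923e+01] 0.11896446857584383 rel TCP [-0.42219019 98.88492973] foot rel -0.06433755490923669 112
tcp [ 0.48572264 -0.22002443  0.08130202] F [ 1.91398178  1.75038001 -2.62637559] op 1.8814303106605215 t 12.85
```

View pics/w9.png

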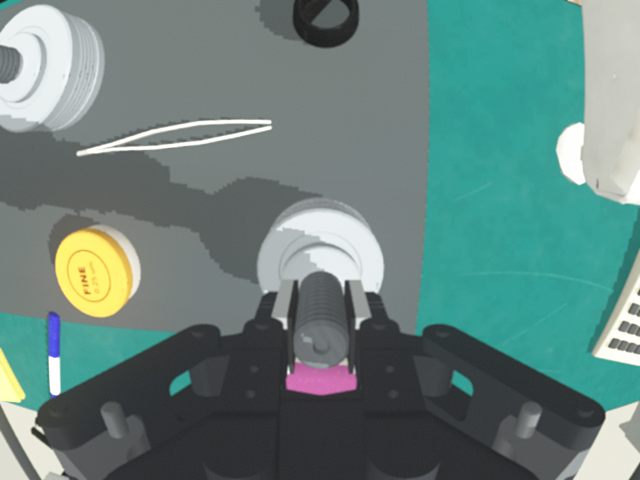

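The plug is in the ring's mouth at (321,262), upright. A residual side force calls for a small shift.

```bash
python3 -m inch '[{"slide":[0.04,-0.06,0],"turn":0,"grip":1.4},{"slide":[0.08,-0.1,0],"turn":0,"grip":1.4},{"slide":[0.08,-0.1,0],"turn":0,"grip":1.4}]'
python3 -m inch '[{"slide":[0,0,0.1],"turn":0,"grip":1.4},{"slide":[0,0,0.2],"turn":0,"grip":1.4},{"slide":[0,0,0.2],"turn":0,"grip":1.4}]'
```

```text
time: 13.15
eef_pos: [0.4862, -0.2194, 0.0809]
tcp_rot: [1.0, 0.0, -0.0, 0.001]
contact_force: [1.4, -0.7, -2.6]
opening: 0.219
finger_force: 44.8
time: 13.45
eef_pos: [0.4865, -0.2191, 0.0788]
tcp_rot: [1.0, -0.0, 0.0, 0.001]
contact_force: [2.0, -2.0, -3.4]
opening: 0.218
finger_force: 44.8
```

```bash
python3 -m inch '[{"slide":[0.06,0.05,0],"turn":0,"grip":1.4},{"slide":[0.1,0.05,0.1],"turn":0,"grip":1.4},{"slide":[0.1,0.05,0.1],"turn":0,"grip":1.4}]'
python3 -m inch '[{"slide":[0,0,0.1],"turn":0,"grip":1.4},{"slide":[0,0,0.1],"turn":0,"grip":1.4},{"slide":[0,0,0.1],"turn":0,"grip":1.4}]'
```

```text
time: 13.75
eef_pos: [0.487, -0.2192, 0.0776]
tcp_rot: [1.0, -0.0, -0.0, 0.0]
contact_force: [2.2, -2.1, -3.6]
opening: 0.224
finger_force: 44.8
time: 14.05
eef_pos: [0.4871, -0.2193, 0.0767]
tcp_rot: [1.0, -0.0, -0.0, 0.0]
contact_force: [1.4, -1.7, -3.0]
opening: 0.224
finger_force: 44.8
```

```bash
python3 -m inch '[{"slide":[0.06,0.05,0],"turn":0,"grip":1.4},{"slide":[0.06,0.06,0.06],"turn":0,"grip":1.4},{"slide":[0.06,0.06,0.06],"turn":0,"grip":1.4}]'
python3 -m inch '[{"slide":[0,0,0.06],"turn":0,"grip":1.4},{"slide":[0,0,0.06],"turn":0,"grip":1.4}]'
python3 -c "
from h import *
look('pics/w10.png',(.486,-.2193),.033)"
```

```text
time: 14.35
eef_pos: [0.4875, -0.2195, 0.0762]
tcp_rot: [1.0, -0.0, -0.001, -0.0]
contact_force: [-1.3, -0.5, -2.0]
opening: 0.221
finger_force: 44.9
time: 14.55
eef_pos: [0.4876, -0.2195, 0.0759]
tcp_rot: [1.0, -0.0, -0.0, -0.0]
contact_force: [-2.4, 0.1, 1.1]
opening: 0.219
finger_force: 45.3
ring (array([ 0.48610294, -0.21991579]), array([ 0.48718992, -0.2199327 ,  0.03206543]), 243, np.float64(0.04445010227090203))
handle top [  0.70549331 216.57749592 216.78745556] 0.11340800160832662 rel TCP [  0.21785494 216.79703587] foot rel -0.06444269519947009 116
tcp [ 0.48763837 -0.21953996  0.0758507 ] F [-0.97789177 -0.54099852  1.74361877] op 1.8626768745109674 t 14.6
```

```bash
python3 -m inch '[{"slide":[-0.03,0,-0.03],"turn":0,"grip":1.5},{"slide":[-0.03,0,-0.03],"turn":0,"grip":1.7},{"slide":[-0.03,0,-0.03],"turn":0,"grip":1.9},{"slide":[-0.03,0,-0.03],"turn":0,"grip":2.1},{"slide":[-0.03,0,-0.03],"turn":0,"grip":2.4},{"slide":[-0.03,0,-0.03],"turn":0,"grip":3.2},{"slide":[-0.03,0,-0.03],"turn":0,"grip":4.5},{"slide":[-0.03,0,-0.03],"turn":0,"grip":6},{"slide":[-0.03,0,-0.03],"turn":0,"grip":6},{"slide":[0,0,-1.5],"turn":0,"grip":6},{"slide":[0,0,-5],"turn":0,"grip":7},{"slide":[0,0,-9],"turn":0,"grip":7},{"slide":[0,0,-12.5],"turn":0,"grip":7},{"slide":[0,0,-12.5],"turn":0,"grip":7},{"slide":[0,0,-12.5],"turn":0,"grip":7}]' 20
python3 - <<'E'
from h import *
p,W,ray,c=wrist("pics/w11.png")
g=np.array([.4862,-.2195])
print(wring(W,ray,c,g,.033));print(whandle(W,ray,c,g,.112))
m=(np.hypot(W[...,0]-g[0],W[...,1]-g[1])<.012)&(W[...,2]>.1);print("top z",np.nanpercentile(W[m][:,2],[20,50,90]))
go(.617,.1125,.2)
E
```

```text
time: 16.1
eef_pos: [0.4885, -0.2202, 0.2028]
tcp_rot: [1.0, -0.0, 0.002, 0.001]
contact_force: [-1.0, 0.1, -1.0]
opening: 0.818
finger_force: 0.0
(array([ 0.48595108, -0.21990948]), array([ 0.48597442, -0.21988958,  0.03239419]), 226, np.float64(0.04453056944262529))
(array([ 0.48654402, -0.21992247,  0.00965132]), 88)
top z [0.10927463 0.11031643 0.11161247]
slide [ 12.93 -33.21   0.09] turn -0.0 pos [ 0.4876 -0.2196  0.2009] t 16.15
```

View pics/w11.png

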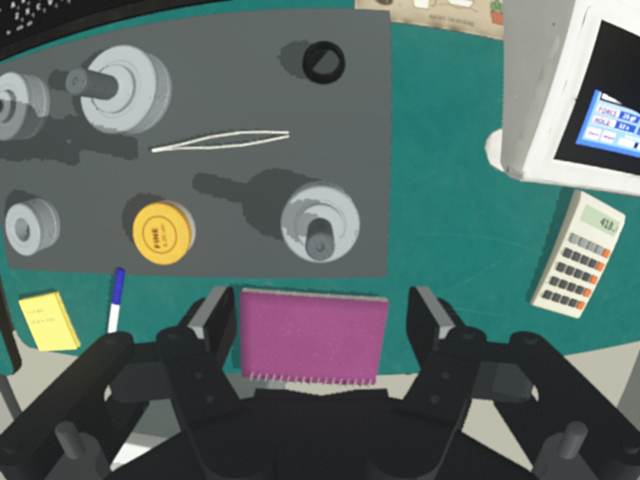

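plug_m is seated at (320,222), concentric, top at 0.111 m as expected. On to plug_s in ring_l.

```bash
python3 -m inch '[{"slide":[1,-2.5,0],"turn":0,"grip":7},{"slide":[2.7,-7,0],"turn":0,"grip":7},{"slide":[4.3,-11,0],"turn":0,"grip":7},{"slide":[6,-15.5,0],"turn":0,"grip":7},{"slide":[7.8,-20,0],"turn":0,"grip":7},{"slide":[9.5,-24.5,0],"turn":0,"grip":7},{"slide":[11.2,-29,1],"turn":0,"grip":7},{"slide":[12.5,-32,2],"turn":0,"grip":7},{"slide":[12.9,-33.2,2],"turn":0,"grip":7},{"slide":[12.9,-33.2,2],"turn":0,"grip":7},{"slide":[12.9,-33.2,2],"turn":0,"grip":7},{"slide":[12.9,-33.2,2],"turn":0,"grip":7}]'
python3 - <<'E'
from h import *
p,W,ray,c=wrist("pics/w12.png")
g=np.array([.6175,.112])
print(wring(W,ray,c,g,.037));print(whandle(W,ray,c,g,.107))
g=np.array([.484,.101]);print(wring(W,ray,c,g,.029))
go(.6175,.112,.07)
E
```

```text
time: 17.35
eef_pos: [0.6167, 0.1107, 0.1809]
tcp_rot: [1.0, -0.001, 0.0, 0.0]
contact_force: [0.2, 0.8, 0.2]
opening: 0.818
finger_force: 0.0
(array([0.61938618, 0.11260919]), array([0.61940365, 0.11259829, 0.03638659]), 271, np.float64(0.04451598366456208))
(array([0.61902184, 0.11244078, 0.0087925 ]), 83)
(array([0.48637647, 0.10132455]), array([0.48646163, 0.10134648, 0.02858369]), 171, np.float64(0.044381407685984864))
slide [ 0.07 -0.14 11.11] turn -0.002 pos [0.6168 0.1107 0.1811] t 17.4
```

```bash
python3 -m inch '[{"slide":[0.15,-0.15,4],"turn":0,"grip":7},{"slide":[0.15,-0.15,8],"turn":0,"grip":7},{"slide":[0.15,-0.15,10.5],"turn":0,"grip":5},{"slide":[0.15,-0.15,11],"turn":0,"grip":3},{"slide":[0.15,-0.15,11],"turn":0,"grip":2.0},{"slide":[0.15,-0.15,11],"turn":0,"grip":2.0},{"slide":[0.15,-0.15,11],"turn":0,"grip":1.7},{"slide":[0.15,-0.15,11],"turn":0,"grip":1.3},{"slide":[0.15,-0.15,11],"turn":0,"grip":1.3}]' 30
python3 -m inch '[{"slide":[0,0,-0.2],"turn":0,"grip":1.2},{"slide":[0,0,-0.5],"turn":0,"grip":1.2},{"slide":[0,0,-1],"turn":0,"grip":1.2},{"slide":[0,0,-1.6],"turn":0,"grip":1.2},{"slide":[0,0,-1.6],"turn":0,"grip":1.2}]' 40
python3 -c "
from h import *
look('pics/w13.png',(.618,.1122),.037)"
```

```text
time: 18.3
eef_pos: [0.6201, 0.1135, 0.0731]
tcp_rot: [1.0, -0.0, 0.002, 0.0]
contact_force: [0.2, -1.4, 5.5]
opening: 0.201
finger_force: 29.7
time: 18.8
eef_pos: [0.6189, 0.1138, 0.0876]
tcp_rot: [1.0, -0.0, 0.001, -0.0]
contact_force: [0.5, -0.7, -2.6]
opening: 0.198
finger_force: 39.0
ring (array([0.61904693, 0.11265533]), array([0.61990706, 0.11264696, 0.036187  ]), 282, np.float64(0.04443579946023653))
handle top [ 0.6178541  -0.0466326   0.16943612] 0.1255078054226783 rel TCP [-0.0008314  -0.16043126] foot rel -0.06368742429485837 122
tcp [0.61868549 0.11379865 0.08719523] F [-0.23253965  0.99131374 -2.13344933] op 1.691432357812694 t 18.85
```

View pics/w13.png

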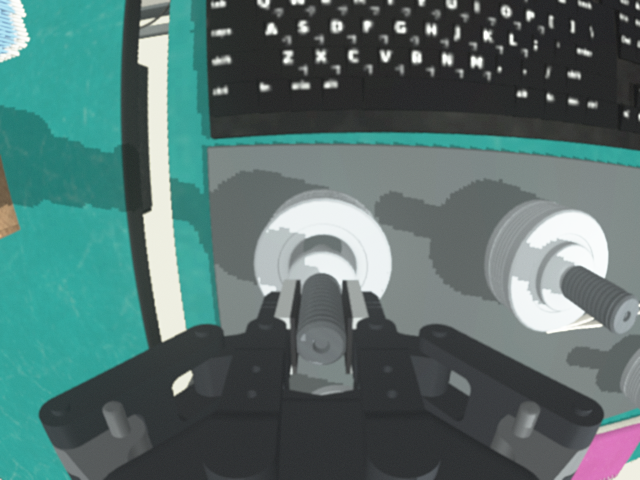

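plug_s is free in the grip at (321,347), ring_l stayed. Carry to empty ring_s.

```bash
python3 -m inch '[{"slide":[0,0,-2.5],"turn":0,"grip":1.2},{"slide":[0,0,-5.5],"turn":0,"grip":1.2},{"slide":[-0.7,0,-6.5],"turn":0,"grip":1.2},{"slide":[-3,0.3,-6.5],"turn":0,"grip":1.2},{"slide":[-6.5,0.6,-6.5],"turn":0,"grip":1.2},{"slide":[-10,0.9,-6.5],"turn":0,"grip":1.2},{"slide":[-12.5,1.2,-6.5],"turn":0,"grip":1.2},{"slide":[-13.4,1.2,-6.5],"turn":0,"grip":1.2},{"slide":[-13.4,1.2,-6.5],"turn":0,"grip":1.2},{"slide":[-13.4,1.2,-6.5],"turn":0,"grip":1.2},{"slide":[-13.4,1.2,-6.5],"turn":0,"grip":1.2}]'
python3 -c "
from h import *
look('pics/w14.png',(.4843,.1012),.029)"
```

```text
time: 19.95
eef_pos: [0.4856, 0.1017, 0.152]
tcp_rot: [1.0, -0.0, 0.001, -0.0]
contact_force: [-0.3, 1.0, -2.0]
opening: 0.196
finger_force: 39.2
ring (array([0.48402433, 0.10111207]), array([0.48456054, 0.10111375, 0.02836976]), 190, np.float64(0.0444762287182737))
handle top [  2.5819051  216.51521484 216.41484333] 0.19010196710864452 rel TCP [  2.09640696 216.41349314] foot rel -0.06374694196627272 119
tcp [0.48549814 0.1017217  0.15184891] F [ 0.273092   -0.24203902 -1.90915975] op 1.683990819076652 t 20.0
```

View pics/w14.png

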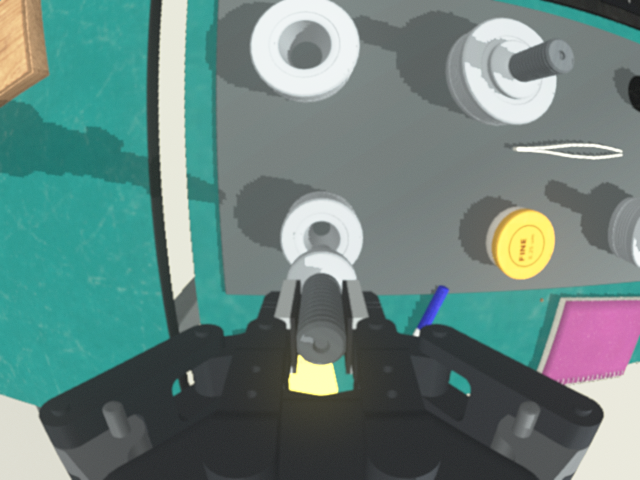

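The plug hangs centred over ring_s (321,235), about 1.5 mm too far ahead. Correct and lower.

```bash
python3 -m inch '[{"slide":[-0.15,0.04,0],"turn":0,"grip":1.2},{"slide":[-0.15,0.04,2.5],"turn":0,"grip":1.2},{"slide":[-0.15,0.04,4.2],"turn":0,"grip":1.2},{"slide":[-0.15,0.04,5.5],"turn":0,"grip":1.2},{"slide":[-0.15,0.04,6.2],"turn":0,"grip":1.2},{"slide":[-0.15,0.04,6.7],"turn":0,"grip":1.2},{"slide":[-0.15,0.04,6.7],"turn":0,"grip":1.2}]'
python3 -m inch '[{"slide":[0,0,0.15],"turn":0,"grip":1.2},{"slide":[0,0,0.3],"turn":0,"grip":1.2},{"slide":[0,0,0.3],"turn":0,"grip":1.2}]'
```

```text
time: 20.7
eef_pos: [0.4837, 0.1015, 0.0848]
tcp_rot: [1.0, -0.0, 0.001, -0.0]
contact_force: [1.0, 1.0, -0.9]
opening: 0.204
finger_force: 39.2
time: 21.0
eef_pos: [0.4838, 0.1015, 0.0823]
tcp_rot: [1.0, -0.0, 0.001, -0.0]
contact_force: [2.2, 1.7, -1.8]
opening: 0.198
finger_force: 39.2
```

```bash
python3 -m inch '[{"slide":[0.06,-0.04,0],"turn":0,"grip":1.2},{"slide":[0.08,-0.05,0.1],"turn":0,"grip":1.2},{"slide":[0.08,-0.05,0.1],"turn":0,"grip":1.2}]'
python3 -m inch '[{"slide":[0,0,0.1],"turn":0,"grip":1.2},{"slide":[0,0,0.15],"turn":0,"grip":1.2},{"slide":[0,0,0.15],"turn":0,"grip":1.2}]'
```

```text
time: 21.3
eef_pos: [0.4842, 0.1017, 0.0809]
tcp_rot: [1.0, -0.0, 0.001, 0.0]
contact_force: [1.7, 0.7, -1.3]
opening: 0.197
finger_force: 39.2
time: 21.6
eef_pos: [0.4842, 0.1017, 0.0793]
tcp_rot: [1.0, -0.0, 0.001, 0.0]
contact_force: [3.8, -0.0, -0.5]
opening: 0.198
finger_force: 39.3
```

```bash
python3 -m inch '[{"slide":[0.1,0,0],"turn":0,"grip":1.2},{"slide":[0.12,0,0],"turn":0,"grip":1.2},{"slide":[0.12,0,0],"turn":0,"grip":1.2}]'
python3 -m inch '[{"slide":[0,0,0.1],"turn":0,"grip":1.2},{"slide":[0,0,0.1],"turn":0,"grip":1.2}]'
python3 -c "
from h import *
look('pics/w15.png',(.4843,.1012),.029);print(ctrl.get_state()['wrist_torque'])"
```

```text
time: 21.9
eef_pos: [0.4847, 0.1018, 0.079]
tcp_rot: [1.0, -0.0, -0.0, 0.0]
contact_force: [3.4, -0.6, -0.2]
opening: 0.197
finger_force: 39.3
time: 22.1
eef_pos: [0.4848, 0.1018, 0.0779]
tcp_rot: [1.0, -0.0, -0.0, 0.0]
contact_force: [3.4, -0.3, -1.5]
opening: 0.198
finger_force: 39.2
ring (array([0.48406212, 0.101261  ]), array([0.48505456, 0.10125566, 0.02814015]), 227, np.float64(0.04463490109825585))
handle top [ 0.70909244 73.5626902  73.45240111] 0.11625037835348508 rel TCP [ 0.22431256 73.46091745] foot rel -0.06367256077751746 118
tcp [0.48477988 0.10177275 0.07792294] F [ 3.40025158 -0.33942664 -1.28252773] op 1.7024394341070277 t 22.15
[-0.07308115 -0.63814362  0.06898438]
```

```bash
python3 -m inch '[{"slide":[0.1,0.02,0],"turn":0,"grip":1.2},{"slide":[0.15,0.02,0],"turn":0,"grip":1.2},{"slide":[0.15,0.02,0],"turn":0,"grip":1.2}]'
python3 -m inch '[{"slide":[0,0,0.08],"turn":0,"grip":1.2},{"slide":[0,0,0.08],"turn":0,"grip":1.2}]'
python3 -m inch '[{"slide":[0,0,0.08],"turn":0,"grip":1.2},{"slide":[0,0,0.08],"turn":0,"grip":1.2}]'
```

```text
time: 22.45
eef_pos: [0.4856, 0.1017, 0.0777]
tcp_rot: [1.0, -0.0, -0.001, -0.0]
contact_force: [0.5, -0.1, -1.0]
opening: 0.2
finger_force: 39.3
time: 22.65
eef_pos: [0.4858, 0.1017, 0.0771]
tcp_rot: [1.0, -0.0, -0.001, -0.0]
contact_force: [-0.3, -0.1, 0.7]
opening: 0.2
finger_force: 39.4
time: 22.85
eef_pos: [0.4861, 0.1017, 0.0767]
tcp_rot: [1.0, -0.0, -0.001, -0.0]
contact_force: [-1.9, 0.6, 3.2]
opening: 0.2
finger_force: 39.6
```

```bash
python3 -m inch '[{"slide":[-0.05,0,-0.08],"turn":0,"grip":1.2},{"slide":[-0.05,0,-0.08],"turn":0,"grip":1.5},{"slide":[-0.05,0,-0.08],"turn":0,"grip":1.7},{"slide":[-0.05,0,-0.08],"turn":0,"grip":1.9},{"slide":[-0.05,0,-0.08],"turn":0,"grip":2.2},{"slide":[-0.05,0,-0.08],"turn":0,"grip":3},{"slide":[-0.05,0,-0.08],"turn":0,"grip":4.5},{"slide":[-0.05,0,-0.08],"turn":0,"grip":6},{"slide":[-0.05,0,-0.08],"turn":0,"grip":6},{"slide":[0,0,-1.5],"turn":0,"grip":6},{"slide":[0,0,-5],"turn":0,"grip":7},{"slide":[0,0,-9],"turn":0,"grip":7},{"slide":[0,0,-12.5],"turn":0,"grip":7},{"slide":[0,0,-12.5],"turn":0,"grip":7},{"slide":[0,0,-12.5],"turn":0,"grip":7}]' 20
python3 - <<'E'
from h import *
p,W,ray,c=wrist("pics/w16.png")
g=np.array([.4843,.1015])
print(wring(W,ray,c,g,.029));print(whandle(W,ray,c,g,.112))
m=(np.hypot(W[...,0]-g[0],W[...,1]-g[1])<.012)&(W[...,2]>.1);print("top z",np.nanpercentile(W[m][:,2],[20,50,90]))
go(.6115,-.038,.18)
E
```

```text
time: 24.35
eef_pos: [0.4871, 0.1017, 0.2036]
tcp_rot: [1.0, -0.0, 0.002, 0.0]
contact_force: [0.5, -0.1, -0.8]
opening: 0.818
finger_force: 0.0
(array([0.48444754, 0.10107951]), array([0.4845654 , 0.10106793, 0.0282935 ]), 197, np.float64(0.04455162914587818))
(array([0.48471152, 0.10122219, 0.0086574 ]), 80)
top z [0.10907687 0.11035944 0.11138352]
slide [12.54 13.96  2.18] turn -0.0 pos [0.4862 0.1017 0.2018] t 24.4
```

plug_s is seated (concentric, top at the expected height). Now plug_l from xl.

```bash
python3 -m inch '[{"slide":[1,1.2,0],"turn":0,"grip":7},{"slide":[3.2,3.6,0.5],"turn":0,"grip":7},{"slide":[6,6.7,1],"turn":0,"grip":7},{"slide":[8.8,9.8,2],"turn":0,"grip":7},{"slide":[11.3,12.6,2],"turn":0,"grip":7},{"slide":[12.5,14,2],"turn":0,"grip":7},{"slide":[12.5,14,2],"turn":0,"grip":7},{"slide":[12.5,14,2],"turn":0,"grip":7},{"slide":[12.5,14,2],"turn":0,"grip":7}]'
python3 - <<'E'
from h import *
p,W,ray,c=wrist("pics/w17.png")
g=np.array([.6115,-.0385])
print(wring(W,ray,c,g,.041));print(whandle(W,ray,c,g,.108))
m=(np.hypot(W[...,0]-g[0],W[...,1]-g[1])<.012)&(W[...,2]>.09);print("top z",np.nanpercentile(W[m][:,2],[20,50,90]))
go(*g,.071)
E
```

```text
time: 25.3
eef_pos: [0.6105, -0.0379, 0.1805]
tcp_rot: [1.0, 0.0, -0.001, -0.0]
contact_force: [-0.5, 0.4, 0.2]
opening: 0.818
finger_force: 0.0
(array([ 0.61201729, -0.03831968]), array([ 0.61204665, -0.03830091,  0.04029776]), 302, np.float64(0.04451736470310569))
(array([ 0.61221864, -0.03835538,  0.01063486]), 104)
top z [0.25492871 0.26722038 0.27853542]
slide [ 0.11  0.09 10.99] turn 0.001 pos [ 0.6106 -0.0377  0.1809] t 25.35
```

```bash
python3 -m inch '[{"slide":[0.1,0.05,4],"turn":0,"grip":7},{"slide":[0.1,0.05,8],"turn":0,"grip":7},{"slide":[0.1,0.05,10.4],"turn":0,"grip":5},{"slide":[0.1,0.05,10.8],"turn":0,"grip":3.2},{"slide":[0.1,0.05,10.8],"turn":0,"grip":2.4},{"slide":[0.1,0.05,10.8],"turn":0,"grip":2.4},{"slide":[0.1,0.05,10.8],"turn":0,"grip":2.1},{"slide":[0.1,0.05,10.8],"turn":0,"grip":1.7},{"slide":[0.1,0.05,10.8],"turn":0,"grip":1.7}]' 30
python3 -m inch '[{"slide":[0,0,-0.2],"turn":0,"grip":1.6},{"slide":[0,0,-0.5],"turn":0,"grip":1.6},{"slide":[0,0,-1],"turn":0,"grip":1.6},{"slide":[0,0,-1.6],"turn":0,"grip":1.6},{"slide":[0,0,-1.6],"turn":0,"grip":1.6}]' 50
python3 -c "
from h import *
look('pics/w18.png',(.612,-.038),.041)"
```

```text
time: 26.25
eef_pos: [0.6139, -0.0391, 0.0759]
tcp_rot: [1.0, -0.0, 0.002, 0.0]
contact_force: [-1.1, 1.1, 5.2]
opening: 0.243
finger_force: 29.6
time: 26.75
eef_pos: [0.6121, -0.039, 0.0899]
tcp_rot: [1.0, 0.0, -0.0, 0.0]
contact_force: [-0.2, 0.6, -3.4]
opening: 0.24
finger_force: 49.1
ring (array([ 0.61174495, -0.03840216]), array([ 0.61265621, -0.03836893,  0.04014797]), 305, np.float64(0.0444583491862742))
handle top [0.62369121 0.59488456 0.62231347] 0.13426976723244688 rel TCP [0.01174462 0.63386314] foot rel -0.05723840307423782 91
tcp [ 0.61194659 -0.03897858  0.08950817] F [ 0.32825204  0.68968691 -3.58949203] op 2.064575858376023 t 26.8
```

```bash
python3 -m inch '[{"slide":[0,0,-2.5],"turn":0,"grip":1.6},{"slide":[0,0,-5.5],"turn":0,"grip":1.6},{"slide":[0,-0.8,-6.5],"turn":0,"grip":1.6},{"slide":[0.2,-3.5,-6.5],"turn":0,"grip":1.6},{"slide":[0.4,-7.5,-6.5],"turn":0,"grip":1.6},{"slide":[0.6,-11.5,-6.5],"turn":0,"grip":1.6},{"slide":[0.6,-14.2,-6.5],"turn":0,"grip":1.6},{"slide":[0.6,-15.1,-6.5],"turn":0,"grip":1.6},{"slide":[0.6,-15.1,-6.5],"turn":0,"grip":1.6},{"slide":[0.6,-15.1,-6.5],"turn":0,"grip":1.6},{"slide":[0.6,-15.1,-6.5],"turn":0,"grip":1.6}]'
python3 -c "
from h import *
look('pics/w19.png',(.6185,.1124),.037)"
```

```text
time: 27.9
eef_pos: [0.6183, 0.1108, 0.1542]
tcp_rot: [1.0, -0.001, -0.0, 0.0]
contact_force: [0.1, -0.4, -4.6]
opening: 0.239
finger_force: 49.7
ring (array([0.61896527, 0.11257919]), array([0.61974669, 0.11264677, 0.03618319]), 228, np.float64(0.04445386125075937))
handle top [0.67108803 3.52657937 3.40442941] 0.19851788673461832 rel TCP [0.05264882 3.41576609] foot rel -0.057835832402642465 95
tcp [0.61843921 0.11081327 0.15435372] F [ 0.82960784 -0.65894315 -3.185528  ] op 2.06217946444463 t 27.95
```

View pics/w19.png

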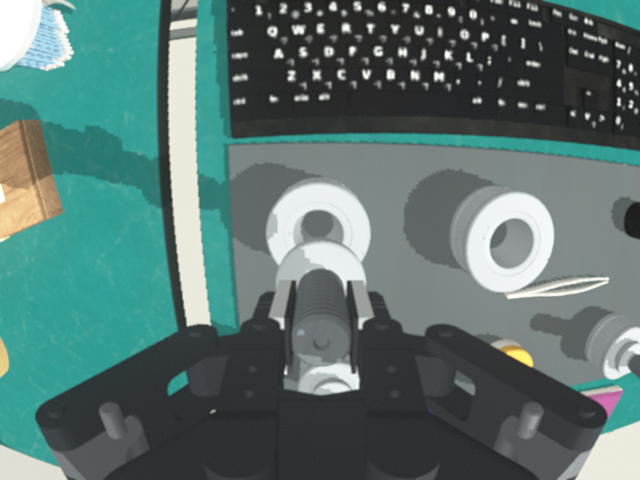

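Ring_l is at (319,225), plug held upright just behind it. Small correction and lower.

```bash
python3 -m inch '[{"slide":[0.08,-0.1,0],"turn":0,"grip":1.6},{"slide":[0.08,-0.1,2.5],"turn":0,"grip":1.6},{"slide":[0.08,-0.1,4.2],"turn":0,"grip":1.6},{"slide":[0.08,-0.1,5.5],"turn":0,"grip":1.6},{"slide":[0.08,-0.1,6.3],"turn":0,"grip":1.6},{"slide":[0.08,-0.1,6.6],"turn":0,"grip":1.6},{"slide":[0.08,-0.1,6.6],"turn":0,"grip":1.6}]'
python3 -m inch '[{"slide":[0,0,0.15],"turn":0,"grip":1.6},{"slide":[0,0,0.3],"turn":0,"grip":1.6},{"slide":[0,0,0.3],"turn":0,"grip":1.6}]'
```

```text
time: 28.65
eef_pos: [0.6198, 0.1132, 0.0887]
tcp_rot: [1.0, -0.0, 0.001, -0.0]
contact_force: [1.2, 0.9, -4.0]
opening: 0.238
finger_force: 49.7
time: 28.95
eef_pos: [0.6199, 0.1131, 0.0862]
tcp_rot: [1.0, -0.0, 0.001, 0.0]
contact_force: [2.9, 0.4, -3.9]
opening: 0.243
finger_force: 49.7
```

```bash
python3 -m inch '[{"slide":[0.1,0,0],"turn":0,"grip":1.6},{"slide":[0.12,0,0.15],"turn":0,"grip":1.6},{"slide":[0.12,0,0.2],"turn":0,"grip":1.6},{"slide":[0.12,0,0.2],"turn":0,"grip":1.6}]'
python3 -m inch '[{"slide":[0,0,0.1],"turn":0,"grip":1.6},{"slide":[0,0,0.2],"turn":0,"grip":1.6},{"slide":[0,0,0.2],"turn":0,"grip":1.6}]'
```

```text
time: 29.35
eef_pos: [0.6205, 0.113, 0.0835]
tcp_rot: [1.0, -0.0, 0.0, 0.0]
contact_force: [2.7, -1.3, -3.6]
opening: 0.24
finger_force: 49.7
time: 29.65
eef_pos: [0.6207, 0.1129, 0.0816]
tcp_rot: [1.0, -0.0, 0.0, 0.0]
contact_force: [4.1, -2.0, -3.8]
opening: 0.246
finger_force: 49.7
```

```bash
python3 -m inch '[{"slide":[0.1,0.03,0],"turn":0,"grip":1.6},{"slide":[0.15,0.04,0],"turn":0,"grip":1.6},{"slide":[0.15,0.04,0],"turn":0,"grip":1.6}]'
python3 -m inch '[{"slide":[0,0,0.1],"turn":0,"grip":1.6},{"slide":[0,0,0.15],"turn":0,"grip":1.6},{"slide":[0,0,0.15],"turn":0,"grip":1.6}]'
```

```text
time: 29.95
eef_pos: [0.6213, 0.1128, 0.0811]
tcp_rot: [1.0, -0.0, -0.001, -0.0]
contact_force: [1.8, 0.2, -3.5]
opening: 0.239
finger_force: 49.7
time: 30.25
eef_pos: [0.6217, 0.1128, 0.0802]
tcp_rot: [1.0, -0.0, -0.0, 0.0]
contact_force: [0.3, -0.8, -0.9]
opening: 0.241
finger_force: 49.9
```

```bash
python3 -m inch '[{"slide":[0,0,0.02],"turn":0,"grip":1.7},{"slide":[0,0,0.02],"turn":0,"grip":1.9},{"slide":[0,0,0.02],"turn":0,"grip":2.1},{"slide":[0,0,0.02],"turn":0,"grip":2.3},{"slide":[0,0,0.02],"turn":0,"grip":2.6},{"slide":[0,0,0.02],"turn":0,"grip":3.5},{"slide":[0,0,0],"turn":0,"grip":4.5},{"slide":[0,0,0],"turn":0,"grip":6},{"slide":[0,0,0],"turn":0,"grip":6},{"slide":[0,0,-1.5],"turn":0,"grip":6},{"slide":[0,0,-5],"turn":0,"grip":7},{"slide":[0,0,-9],"turn":0,"grip":7},{"slide":[0,0,-12.5],"turn":0,"grip":7},{"slide":[0,0,-12.5],"turn":0,"grip":7},{"slide":[0,0,-12.5],"turn":0,"grip":7}]' 20
python3 - <<'E'
from h import *
p,W,ray,c=wrist("pics/w20.png")
for n,g,R in(("l",(.619,.1125),.037),("s",(.4843,.1012),.029)):
    g=np.array(g);print(n,wring(W,ray,c,g,R),whandle(W,ray,c,g,.112))
    m=(np.hypot(W[...,0]-g[0],W[...,1]-g[1])<.012)&(W[...,2]>.1)&(W[...,2]<.13);print("top z",np.nanpercentile(W[m][:,2],[20,50,90]))
p,d=ctrl.read_camera("top");cv2.imwrite("pics/top1.png",p[:,:,::-1])
E
```

```text
time: 31.75
eef_pos: [0.6227, 0.1128, 0.2075]
tcp_rot: [1.0, -0.0, 0.002, -0.0]
contact_force: [-0.6, -0.7, -0.2]
opening: 0.818
finger_force: 0.0
l (array([0.6193408 , 0.11257188]), array([0.61934777, 0.11256765, 0.03638981]), 251, np.float64(0.04447113071515538)) (array([0.61972291, 0.11263206, 0.01065444]), 92)
top z [0.10930856 0.11024849 0.11128867]Traceback (most recent call last):
  File "<stdin>", line 4, in <module>
  File "h.py", line 41, in whandle
    k=max(cv2.findContours(m,cv2.RETR_EXTERNAL,cv2.CHAIN_APPROX_NONE)[0],key=cv2.contourArea)[:,0]
      ~~~^^^^^^^^^^^^^^^^^^^^^^^^^^^^^^^^^^^^^^^^^^^^^^^^^^^^^^^^^^^^^^^^^^^^^^^^^^^^^^^^^^^^
ValueError: max() iterable argument is empty
```

View pics/w20.png

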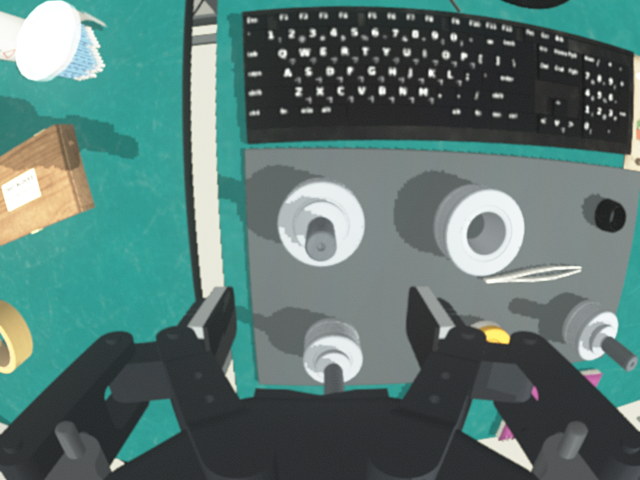

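All three plugs stand upright in their own rings: l at (321,225), s at (333,355), m at (592,335). xl (485,232) is empty, and the tin and loupe are untouched.

```bash
python3 -c "
from plant import ctrl
print(ctrl.sign_off())"
```

```text
the job is handed in; nothing more can be done
None
```

The job is handed in at about 32 s: plug_l was parked in ring_xl on the way, and each plug now sits loosely upright in its own ring, with each handle top measured within about 1 mm of its nested height; the rings moved no more than about 0.5 mm and the tin and loupe were not touched.

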